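# Turn the lamp under the bonding press and lower the pad lightly onto its glass

## Robot

A 6-joint arm with a two-finger parallel gripper is mounted at the origin on the work surface. World frame = base frame: x ahead of the robot, y to its left, z up, the work surface at z = 0. Lengths are in m, angles in rad, forces in N, time in s.
With the tool pointing down it reaches from about 0.35 to 0.975 m from the base axis. Payload 4.9 kg.
Tool frame: the origin (TCP) lies midway between the tips of the shut fingers; the grasp point (between the pads) lies 19 mm behind it (ctrl.hold_point_z is the distance from the TCP to the grasp point, in m); z points along the fingers, y is the line along which they close (so a half turn about z gives the same grasp; the last joint's range is limited). The gripper opens to 85 mm and grips with 20 to 120 N. Pads are 22 mm wide; open, the fingers measure 114 mm over their backs; the gripper's body (76 mm by 85 mm) begins 54 mm behind the grasp point. The pads swing forward as they close: fully open they stand 13 mm farther back than shut.
Start: joints at [1.117, 0.053, 1.613, -0, 1.476, -0.119], TCP at [0.205, 0.59, 0.231] pointing down, gripper open.
Joint ranges: [-3.01, 3.01], [-1.01, 2.22], [0.06, 2.58], [-1.02, 4.17], [0.09, 2.62], [-3.14, 3.14]. Speed limits (rad/s): [2.57, 2.57, 3.14, 3.14, 3.14, 3.14].

## Interface

Orientations are given as a rotation vector (axis times angle).
In Python, from station import status, viewer, finish_job, ctrl gives the robot as it stands.
- The arm moves only by the shell command python3 -m jog 'ROWS' [FORCE]. ROWS is JSON, a list of rows, each a list of 7 numbers: the turn, a rotation vector about the tool's x, y, z each as a share of 5 degrees, from -1 to 1, then the shift along the tool's x, y, z each as a share of 30 mm, from -1 to 1, then the opening, from -1 (shut) to 1 (fully open). A call has 1 to 5 rows; each row shifts and turns the commanded pose from where the row before left it, along the tool's axes as they then stand; what a row does not reach is not made up. A row lasts 1/8 s, in which the tool goes at most 62.5 mm and 10.7 degrees, less where a joint would pass 70% of its speed; a pose out of reach is approached as far as the arm can. A call with a number of a shift or a turn outside -1 to 1 is refused whole. A call with a gripper value outside its range is refused whole. The fingers move at their own pace and stop on an object; FORCE is the grip in N (left out, the last holds). Time passes only in rows, so rows that do not move let the fingers close. It gives the time, the measured TCP pose, the force, the opening and the grip force at its end, in the units of the state.
- status.get_obs(): the state, without advancing time (a new reading comes with each control period).
- viewer.get_image(name): name is "side" or "top"; returns a dict with "img" (400x640x3 uint8, red, green, blue), "fovy" (degrees; the focal length in pixels is half the picture's height over the tangent of half this angle, whatever the lens; pixels are square), "cx", "cy" (the principal point, pixels), "rvec" (rotation vector, rad) and "tvec" (3), from world to camera coordinates, as OpenCV has them. Camera axes: x right, y down, z forward; pixel columns grow to the right and rows downward; lengths in m; the calibration is good to about 2 mm. A picture is of the moment at which its call begins. There is no depth.
- finish_job(): hands the job in; it is judged then, once.
The state is a dict: "t": time; "q": joint angles; "dq": joint speeds; "effort": joint torques, N m; "tool_pos": TCP position; "tool_rot": TCP orientation; "contact_force": force on the tool from outside, world axes, zero at the start; "wrist_torque": the same for the moment, N m; "opening": finger opening in m; "grip_force": force on a finger pad.
Only numpy, scipy, OpenCV 4.12 (cv2) and the standard library are available. Lean on these libraries where they do the work, as an engineer would, in place of code of your own. Each camera call takes 0.05 s, during which the arm holds its last target. There are 200 camera calls.

## Task

The lamp's freshly glued glass has to be held down while the glue sets. Swing the turntable by its hand post until it is fully against its stop, so that the lamp stands under the press, then push the press knob down until the sprung pad holds the glass with a light pressure of about 8 N, and let go. The glass cracks above 14 N, it must not be touched by the robot, and the other things on the bench stay where they are.

Things in the scene. Friction and masses are not known exactly. Their poses are not given: they have to be found in the camera images.
- turntable (a joint): Round aluminium turntable, 260 mm across, upper face 50 mm above the bench, on the grey base plate of the bonding jig (390 x 280 x 20 mm). Value in rad: 0 at the start, growing anticlockwise seen from above; its stop, with the lamp under the press, is at pi/2 (a quarter turn). It turns stiffly (about 1.5 N at the post) and stays where it is left.
- axis (a point): Centre of the turntable's upper face, on its vertical axis, 50 mm above the bench. Its axes turn with the turntable.
- post (a point): Centre of the top of the turntable's hand post, a plain upright black cylinder 28 mm in diameter and 65 mm tall (top 115 mm above the bench), 112 mm from the axis, straight across from the lamp.
- lamp: Round lamp lying face up, 94 mm across and 50 mm tall, steel housing with a glass face on top (flat middle 52 mm across). It stands loose on the turntable in a low ring 6 mm high, 62 mm from the axis. Origin: centre of its underside; z up.
- station (a point): Fixed point on the press's vertical line at the height of the turntable's upper face (50 mm above the bench): where the lamp's origin belongs when the turntable is at its stop, 62 mm from the axis.
- press: Moving plunger of the press: flat black knob, 52 mm across, 18 mm thick, on an upright rod. Origin: centre of the knob's top face, 285 mm above the bench when fully up; it can be pushed down 70 mm. Its stiff guide takes 5 to 6 N of push just to move it, and it stays where it is left. Once the pad under it meets the glass, the push grows by the force on the glass.
- spray: Bystander: bottle 60 mm in diameter, 180 mm tall. Origin: centre of its underside.
- tin: Bystander: tin 76 mm in diameter, 85 mm tall. Origin: centre of its underside.
- screwdriver: Bystander: screwdriver lying on the bench. Origin: under its middle.
- partsbin: Bystander: small open parts bin 130 x 90 x 50 mm. Origin: centre of its underside.
- head (a point): Point on the press's vertical line at the underside of its fixed grey head (165 mm above the bench, head 25 mm thick). Below hangs the plunger's rubber pad, 40 mm across, on a spring (1.5 N per mm, 14 mm travel) and a screwed spindle left at an unknown length: the free pad's underside is 133 to 153 mm below the knob's top, so contact with the glass must be felt.
Mind the look-alikes: they are no part of the job. There is more than one size of the lamp; the one meant has the size given above.

How it is judged:
On the way, in this order (a step that is already met when the one before it is completed fails the run):
1. the turntable is at its stop with the lamp under the press (value of joint turntable above 1.52 rad and horizontal distance between lamp and station below 0.01 m), for 0.2 s.
2. the pad bears on the glass with more than 3.5 N (contact force between press and lamp above 3.5 N), for 0.2 s.
At the end, for the whole second after the job is handed in: The turntable is at its stop (within 0.05 rad), the lamp stands level (within 0.06 rad), still, and within 10 mm of the press's line, and the pad, let go, bears on the glass with 3.5 to 14 N (all of step 1 and angle between lamp's own z axis and vertical below 0.06 rad and linear speed of lamp below 0.02 m/s and contact force between press and lamp between 3.5 and 14 N); the robot touches nothing.
It fails at once if the press bears on the lamp with more than 14 N: the glass cracks (contact force between press and lamp above 14 N).
It fails at once if the robot touches the lamp (contact force between any of the fingers, the arm and lamp above 1 N).
It fails at once if a bystander is moved by more than 20 mm (distance of any of spray, tin, screwdriver, partsbin from where it was at the start of the episode above 0.02 m).
It also fails if it takes over 48 s, if anything falls off the work surface, if the arm or the gripper's body presses on something with over 40 N, if the wrist force passes 120 N, or if a joint passes its speed limit or range.

## Working session

There is one attempt and no reset: what is moved stays moved. The work goes in short steps, Python scripts to look and compute and a shell command to move; the robot and the scene stay as the last step left them, time stands still between calls to the robot, and variables do not carry over. Pictures are saved under pics/ and viewed, at most 10 in all, crops included, and the job is handed in when it is done.

```bash
ls; mkdir -p pics; python3 - <<'E'
from station import status, viewer, ctrl
import cv2
o=status.get_obs(); print({k:o[k] for k in('t','tool_pos','tool_rot','contact_force','opening')})
for n in('side','top'):
    d=viewer.get_image(n); cv2.imwrite(f'pics/{n}0.png',d['img'][:,:,::-1]); print(n,d['fovy'],d['cx'],d['cy'],d['rvec'],d['tvec'])
E
```

```text
pics
{'t': 0.0, 'tool_pos': array([0.20508021, 0.58972891, 0.23005023]), 'tool_rot': array([-5.23331840e-01, -3.09710099e+00,  3.09320036e-03]), 'contact_force': array([-0.45487717, -0.13840949,  0.14034368]), 'opening': 0.08555398199609078}
side 56.03963491696699 321.0079287705823 195.62598921114903 [ 2.01346196 -0.7330472   0.41654018] [-0.40829232  0.36305895  0.68428909]
top 55.27728525940114 326.71918910240834 199.02097757050169 [ 2.15176144 -2.16654859  0.17854332] [0.03414928 0.57183216 1.08159765]
```

View pics/side0.png

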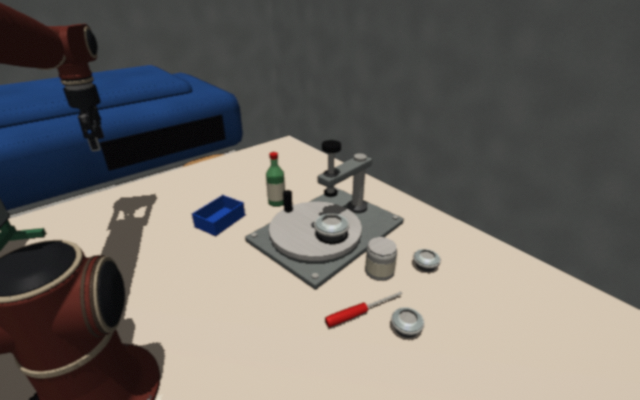

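View pics/top0.png

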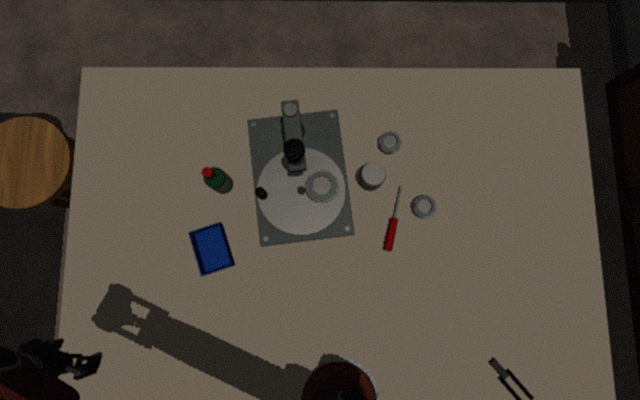

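The side view shows the post top near (287,192), the knob near (331,145) and the lamp on the turntable near (331,226). In the top view the axis hole is at (301,190), the post at (261,192), the lamp at (322,185) and the knob at (293,148). I'll triangulate these and check by overlay.

```bash
cat > h.py <<'E'
import numpy as np, cv2
C={'side':(56.03963491696699,321.0079287705823,195.62598921114903,[2.01346196,-0.7330472,0.41654018],[-0.40829232,0.36305895,0.68428909]),
'top':(55.27728525940114,326.71918910240834,199.02097757050169,[2.15176144,-2.16654859,0.17854332],[0.03414928,0.57183216,1.08159765])}
def cam(n):
    f,cx,cy,r,t=C[n]; F=200/np.tan(np.radians(f)/2)
    return np.array([[F,0,cx],[0,F,cy],[0,0,1.]]),cv2.Rodrigues(np.array(r))[0],np.array(t)
def P(n): K,R,t=cam(n); return K@np.c_[R,t]
def tri(s,t):
    X=cv2.triangulatePoints(P('side'),P('top'),np.array(s,float).reshape(2,1),np.array(t,float).reshape(2,1))[:,0]; return X[:3]/X[3]
def plane(n,uv,z):
    K,R,t=cam(n); d=R.T@np.linalg.inv(K)@[uv[0],uv[1],1]; c=-R.T@t; return c+d*(z-c[2])/d[2]
def proj(n,X):
    x=P(n)@np.r_[X,1]; return x[:2]/x[2]
def circ(n,c,r):
    return np.array([proj(n,np.array(c)+[r*np.cos(a),r*np.sin(a),0]) for a in np.linspace(0,2*np.pi,60)])
E
python3 - <<'E'
from h import *
print('post',tri((287,192),(261,190)),'knob',tri((331,144),(293,147)),'lamp',tri((331,221),(322,185)))
for n,u in(('top',(301,190)),('side',(315,230))): print(n,plane(n,u,.05))
for n,x0,y0 in(('side',230,120),('top',190,90)):
    im=cv2.imread(f'pics/{n}0.png')[y0:y0+150,x0:x0+190]; cv2.imwrite(f'pics/{n}c.png',cv2.resize(im,None,fx=4,fy=4,interpolation=cv2.INTER_CUBIC))
E
```

```text
post [0.5864076  0.21335026 0.11064263] knob [0.66365783 0.11465577 0.27202629] lamp [0.60509381 0.04428613 0.09027742]
top [0.59759332 0.10525746 0.05      ]
side [0.58162442 0.08284317 0.05      ]
```

View pics/sidec.png

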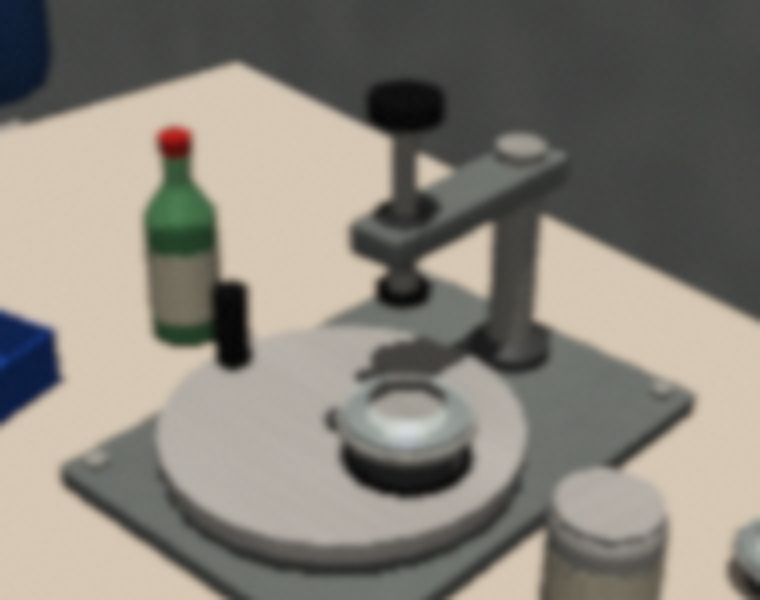

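View pics/topc.png

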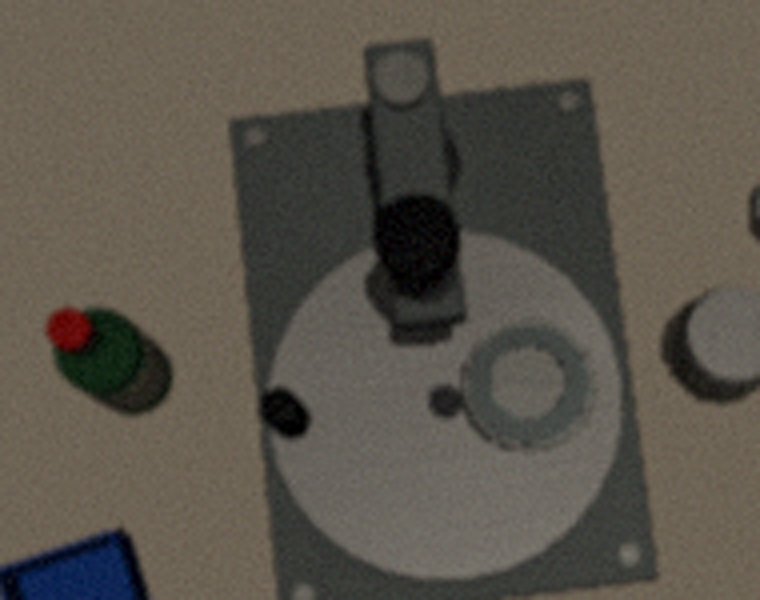

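```bash
python3 - <<'E'
from h import *
T=lambda u,v:(190+u/4-.4,90+v/4-.4)
S=lambda u,v:(230+u/4-.4,120+v/4-.4)
for nm,s,t,z in(('post',S(231,287),T(280,407),.115),('knob',S(407,93),T(419,234),.285),('axis',S(342,435),T(445,404),.05),('lampglass',S(405,400),T(527,382),.10)):
    print(nm,tri(s,t),plane('side',s,z),plane('top',t,z))
# turntable extents as predicted
for n in C:
    for c in ((.597,.105,.05),(.59,.10,.05)):
        e=circ(n,c,.13); print(n,c,e.min(0),e.max(0))
print('meas side',S(158,325),S(526,548),'top',T(268,230),T(622,578))
im=[]
E
```

```text
post [0.58516212 0.21530631 0.11195983] [0.58344964 0.21041307 0.115     ] [0.58354695 0.215511   0.115     ]
knob [0.66013717 0.11065543 0.27738823] [0.64905482 0.09716682 0.285     ] [0.65739326 0.11061976 0.285     ]
axis [0.59928904 0.10580293 0.03428185] [0.5866944  0.08860042 0.05      ] [0.59582282 0.1056924  0.05      ]
lampglass [0.60475108 0.04572923 0.09403974] [0.59996885 0.03892574 0.1       ] [0.60286745 0.04636533 0.1       ]
side (0.597, 0.105, 0.05) [267.65494168 199.94603993] [360.61580727 254.40074237]
side (0.59, 0.1, 0.05) [266.51340981 201.36673595] [360.1177621  256.57224933]
top (0.597, 0.105, 0.05) [256.3062441  146.90949142] [345.61429138 234.88974917]
top (0.59, 0.1, 0.05) [257.99344767 149.20159022] [347.36099973 237.32808025]
meas side (269.1, 200.85) (361.1, 256.6) top (256.6, 147.1) (345.1, 234.1)
```

```bash
python3 -m jog '[[0,0,1,0,0,0,1],[0,0,1,0,0,0,1],[0,0,1,0,0,0,1],[0,0,1,0,0,0,1],[0,0,1,0,0,0,1]]'; python3 -m jog '[[0,0,1,0,0,0,1],[0,0,1,0,0,0,1],[0,0,1,0,0,0,1],[0,0,1,0,0,0,1],[0,0,1,0,0,0,1]]';python3 -m jog '[[0,0,1,0,0,0,1],[0,0,1,0,0,0,1],[0,0,1,0,0,0,1],[0,0,0,0,0,0,1]]'
cat >> h.py <<'E'
def need(target,yang):
    from station import status
    from scipy.spatial.transform import Rotation as Ro
    o=status.get_obs(); R=Ro.from_rotvec(o['tool_rot']).as_matrix()
    a=np.degrees(np.arctan2(R[1,1],R[0,1]))
    print('t',o['t'],'pos',o['tool_pos'].round(4),'yang',a.round(2),'tilt',R[:,2].round(4),'F',o['contact_force'].round(2))
    print('rowshares xyz',(R.T@(np.array(target)-o['tool_pos'])/.03).round(2),'turn z share',((a-yang)/5).round(2),'q6',o['q'][5].round(2))
E
python3 -c "
from h import *
need((.585,.216,.231),6)"
```

```text
t: 0.72
tool_pos: [0.2052, 0.5899, 0.2305]
tool_rot: [-1.186, -2.909, 0.002]
contact_force: [-0.2, 0.6, 0.4]
opening: 0.0856
grip_force: 0.0
t: 1.35
tool_pos: [0.2052, 0.5899, 0.2305]
tool_rot: [1.787, 2.583, -0.002]
contact_force: [-0.8, 0.5, -0.3]
opening: 0.0853
grip_force: 0.0
t: 1.85
tool_pos: [0.2052, 0.59, 0.2307]
tool_rot: [2.104, 2.332, -0.002]
contact_force: [-0.8, -0.1, -0.1]
opening: 0.0853
grip_force: 0.0
t 1.85 pos [0.2052 0.59   0.2307] yang 5.88 tilt [-5.e-04 -1.e-03 -1.e+00] F [-0.79 -0.12 -0.14]
rowshares xyz [-1.370e+01  1.132e+01 -1.000e-02] turn z share -0.02 q6 1.01
```

```bash
R='[0,0,0,-0.913,0.755,0,1]'; python3 -m jog '[[0,0,0,-0.913,0.755,0,1],[0,0,0,-0.913,0.755,0,1],[0,0,0,-0.913,0.755,0,1],[0,0,0,-0.913,0.755,0,1],[0,0,0,-0.913,0.755,0,1]]' >/dev/null; python3 -m jog '[[0,0,0,-0.913,0.755,0,1],[0,0,0,-0.913,0.755,0,1],[0,0,0,-0.913,0.755,0,1],[0,0,0,-0.913,0.755,0,1],[0,0,0,-0.913,0.755,0,1]]' >/dev/null; python3 -m jog '[[0,0,0,-0.913,0.755,0,1],[0,0,0,-0.913,0.755,0,1],[0,0,0,-0.913,0.755,0,1],[0,0,0,-0.913,0.755,0,1],[0,0,0,-0.913,0.755,0,1]]' >/dev/null; python3 -m jog '[[0,0,0,0,0,0,1],[0,0,0,0,0,0,1]]'
python3 - <<'E'
from h import *
need((.585,.216,.075),6)
from station import viewer
im=[viewer.get_image('side')['img'][100:300,180:460,::-1],viewer.get_image('top')['img'][60:260,180:460,::-1]]
cv2.imwrite('pics/a.png',cv2.resize(np.vstack(im),None,fx=1.5*1,fy=1.5,interpolation=cv2.INTER_CUBIC))
E
```

```text
t: 3.98
tool_pos: [0.5846, 0.2162, 0.2309]
tool_rot: [-2.104, -2.331, 0.001]
contact_force: [0.3, -0.4, -0.0]
opening: 0.0852
grip_force: 0.0
t 3.975 pos [0.5846 0.2162 0.2309] yang 5.86 tilt [-9.e-04  2.e-04 -1.e+00] F [ 0.27 -0.38 -0.03]
rowshares xyz [-0.01  0.02  5.2 ] turn z share -0.03 q6 0.13
```

View pics/a.png

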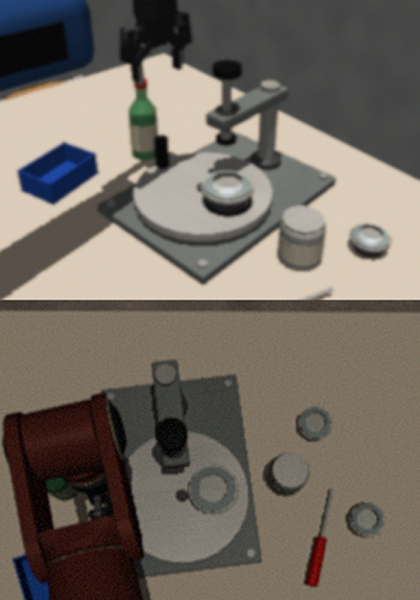

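The gripper hangs above the post (side: fingers at about (280,140), post at (288,200)), clear of the bottle and the press. I'll lower it and grip.

```bash
python3 -m jog '[[0,0,0,0,0,0.9,1],[0,0,0,0,0,0.9,1],[0,0,0,0,0,0.9,1],[0,0,0,0,0,0.9,1],[0,0,0,0,0,0.9,1]]'; python3 -m jog '[[0,0,0,0,0,0.7,1],[0,0,0,0,0,0,1],[0,0,0,0,0,0,-0.2],[0,0,0,0,0,0,-0.2],[0,0,0,0,0,0,-0.2]]' 20;  python3 -m jog '[[0,0,0,0,0,0,-0.5],[0,0,0,0,0,0,-0.5],[0,0,0,0,0,0,-0.5],[0,0,0,0,0,0,-0.5]]'
```

```text
t: 4.7
tool_pos: [0.5844, 0.217, 0.0957]
tool_rot: [2.104, 2.333, 0.001]
contact_force: [0.3, -0.3, -0.5]
opening: 0.0851
grip_force: 0.0
t: 5.32
tool_pos: [0.5857, 0.2161, 0.0765]
tool_rot: [2.105, 2.33, 0.002]
contact_force: [-0.1, -0.5, -0.0]
opening: 0.0343
grip_force: 0.0
t: 5.82
tool_pos: [0.5831, 0.2159, 0.0763]
tool_rot: [-2.103, -2.329, 0.007]
contact_force: [-9.9, -1.9, 9.3]
opening: 0.0274
grip_force: 20.4
```

```bash
python3 -m jog '[[0,0,0,0,-0.08,0,-0.5],[0,0,-1,-0.014,-0.326,0,-0.5],[0,0,-1,-0.014,-0.326,0,-0.5],[0,0,-1,-0.014,-0.326,0,-0.5]]'; python3 -c "
from h import *
a=np.radians(96+15)
need((.597+.112*np.cos(a),.105+.112*np.sin(a),.076),21)"
```

```text
t: 6.32
tool_pos: [0.5547, 0.2086, 0.0763]
tool_rot: [1.779, 2.587, 0.001]
contact_force: [1.3, -1.5, 2.0]
opening: 0.0275
grip_force: 21.2
t 6.325 pos [0.5547 0.2086 0.0763] yang 20.97 tilt [ 2.e-03 -5.e-04 -1.e+00] F [ 1.32 -1.5   2.  ]
rowshares xyz [0.   0.08 0.01] turn z share -0.01 q6 -0.13
```

Very low force, as expected. I'll continue the swing.

```bash
python3 -m jog '[[0,0,-1,-0.014,-0.326,0,-0.5],[0,0,-1,-0.014,-0.326,0,-0.5],[0,0,-1,-0.014,-0.326,0,-0.5],[0,0,-1,-0.014,-0.326,0,-0.5],[0,0,-1,-0.014,-0.326,0,-0.5]]';python3 -m jog '[[0,0,-1,-0.014,-0.326,0,-0.5],[0,0,-1,-0.014,-0.326,0,-0.5],[0,0,-1,-0.014,-0.326,0,-0.5],[0,0,-1,-0.014,-0.326,0,-0.5]]'; python3 -c "
from h import *
a=np.radians(96+60)
need((.597+.112*np.cos(a),.105+.112*np.sin(a),.076),66)"
```

```text
t: 6.95
tool_pos: [0.5148, 0.1813, 0.0763]
tool_rot: [1.176, 2.909, -0.0]
contact_force: [3.9, -3.6, 0.9]
opening: 0.0277
grip_force: 21.1
t: 7.45
tool_pos: [0.4935, 0.149, 0.0763]
tool_rot: [0.653, 3.067, -0.001]
contact_force: [6.2, -3.4, -2.0]
opening: 0.0275
grip_force: 20.8
t 7.45 pos [0.4935 0.149  0.0763] yang 65.95 tilt [ 0.0054 -0.0017 -1.    ] F [ 6.25 -3.36 -1.96]
rowshares xyz [-0.01  0.06  0.01] turn z share -0.01 q6 -1.0
```

```bash
python3 -m jog '[[0,0,-1,-0.05,-0.326,0,-0.5],[0,0,-1,-0.03,-0.326,0,-0.5],[0,0,-1,-0.02,-0.326,0,-0.5],[0,0,-1,-0.014,-0.326,0,-0.5],[0,0,-1,-0.014,-0.326,0,-0.5]]';python3 -m jog '[[0,0,-1,-0.014,-0.326,0,-0.5],[0,0,0,0,0,0,-0.5]]'; python3 -c "
from h import *
a=np.radians(96+90)
need((.597+.112*np.cos(a),.105+.112*np.sin(a),.076),96)"
```

```text
t: 8.07
tool_pos: [0.4844, 0.1014, 0.0763]
tool_rot: [-0.026, 3.138, -0.001]
contact_force: [1.8, 0.6, 0.7]
opening: 0.0274
grip_force: 21.0
t: 8.32
tool_pos: [0.4851, 0.0916, 0.0763]
tool_rot: [-0.157, 3.134, -0.001]
contact_force: [2.5, -0.4, 1.8]
opening: 0.0274
grip_force: 21.5
t 8.325 pos [0.4851 0.0916 0.0763] yang 95.72 tilt [ 3.2e-03 -5.0e-04 -1.0e+00] F [ 2.5  -0.45  1.84]
rowshares xyz [-0.02  0.05  0.01] turn z share -0.06 q6 -1.63
```

```bash
for i in 1; do python3 -m jog '[[0,0,0,0,-0.07,0,-0.5],[0,0,0,0,0,0,-0.5]]'; python3 -m jog '[[0,0,0,0,-0.07,0,-0.5],[0,0,0,0,0,0,-0.5]]'; python3 -m jog '[[0,0,0,0,-0.07,0,-0.5],[0,0,0,0,0,0,-0.5]]'; done | grep -E 'tool_pos|contact'
```

```text
tool_pos: [0.4851, 0.0914, 0.0762]
contact_force: [2.3, 5.0, 3.0]
tool_pos: [0.4851, 0.0914, 0.0762]
contact_force: [2.0, 12.7, 2.9]
tool_pos: [0.4851, 0.0914, 0.0761]
contact_force: [2.1, 21.6, 2.0]
```

```bash
python3 -m jog '[[0,0,0,0,0.12,0,-0.5],[0,0,0,0,0,0,1],[0,0,0,0,0,0,1],[0,0,0,0,0,0,1],[0,0,0,0,0,0,1]]'; python3 -m jog '[[0,0,0,0,0,-1,1],[0,0,0,0,0,-1,1],[0,0,0,0,0,-1,1],[0,0,0,0,0,-1,1],[0,0,0,0,0,-1,1]]'|grep contact; python3 -m jog '[[0,0,0,0,0,-1,-1],[0,0,0,0,0,-1,-1],[0,0,0,0,0,-1,-1],[0,0,0,0,0,-0.2,-1],[0,0,0,0,0,0,-1]]'
python3 - <<'E'
from h import *
need((.6575,.1112,.300),96)
from station import viewer
im=[viewer.get_image('side')['img'][100:300,180:460,::-1],viewer.get_image('top')['img'][60:260,180:460,::-1]]
cv2.imwrite('pics/b.png',cv2.resize(np.vstack(im),None,fx=1.5,fy=1.5,interpolation=cv2.INTER_CUBIC))
E
```

```text
t: 9.7
tool_pos: [0.484, 0.0892, 0.0751]
tool_rot: [0.159, -3.137, 0.0]
contact_force: [-0.2, -0.4, -0.2]
opening: 0.0855
grip_force: 0.0
contact_force: [-0.8, 0.6, -0.1]
t: 10.95
tool_pos: [0.4841, 0.0894, 0.3207]
tool_rot: [0.159, -3.137, 0.0]
contact_force: [-0.2, -0.6, -0.2]
opening: 0.0003
grip_force: 0.0
t 10.95 pos [0.4841 0.0894 0.3207] yang 95.8 tilt [-4.e-04 -0.e+00 -1.e+00] F [-0.16 -0.61 -0.22]
rowshares xyz [-5.83  0.14  0.69] turn z share -0.04 q6 -1.64
```

View pics/b.png

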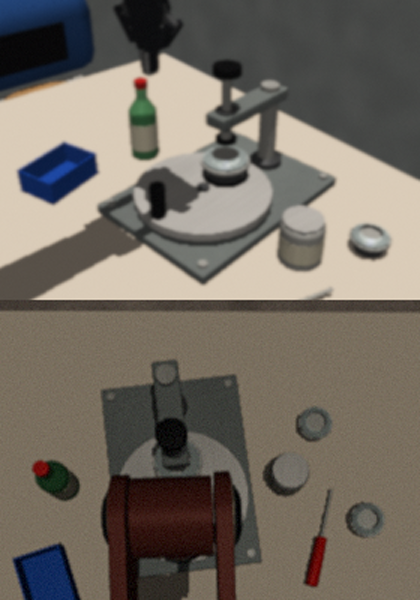

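The turntable is at its stop and the lamp stands under the pad (side crop: pad at (226,140), lamp at (226,160)). Next I'll move above the knob.

```bash
python3 -m jog '[[0,0,0,-0.97,0.023,0,-1],[0,0,0,-0.97,0.023,0,-1],[0,0,0,-0.97,0.023,0,-1],[0,0,0,-0.97,0.023,0,-1],[0,0,0,-0.97,0.023,0.2,-1]]'; python3 -m jog '[[0,0,0,-0.97,0.023,0.4,-1],[0,0,0,0,0,0,-1],[0,0,0,0,0,0,-1]]'; python3 - <<'E'
from h import *
need((.6575,.1112,.285),96)
from station import viewer
im=[viewer.get_image('side')['img'][100:240,260:400,::-1],viewer.get_image('top')['img'][90:230,220:360,::-1]]
cv2.imwrite('pics/c.png',cv2.resize(np.hstack(im),None,fx=2.8,fy=2.8,interpolation=cv2.INTER_CUBIC))
E
```

```text
t: 11.68
tool_pos: [0.6291, 0.1078, 0.3136]
tool_rot: [0.159, -3.136, 0.0]
contact_force: [0.3, 0.4, 0.4]
opening: 0.0
grip_force: 0.0
t: 12.05
tool_pos: [0.6567, 0.1113, 0.302]
tool_rot: [0.159, -3.135, 0.0]
contact_force: [0.2, 0.8, -0.2]
opening: 0.0
grip_force: 0.0
t 12.05 pos [0.6567 0.1113 0.302 ] yang 95.82 tilt [-2.4e-03 -2.0e-04 -1.0e+00] F [ 0.19  0.84 -0.16]
rowshares xyz [-0.03 -0.01  0.57] turn z share -0.04 q6 -1.62
```

View pics/c.png

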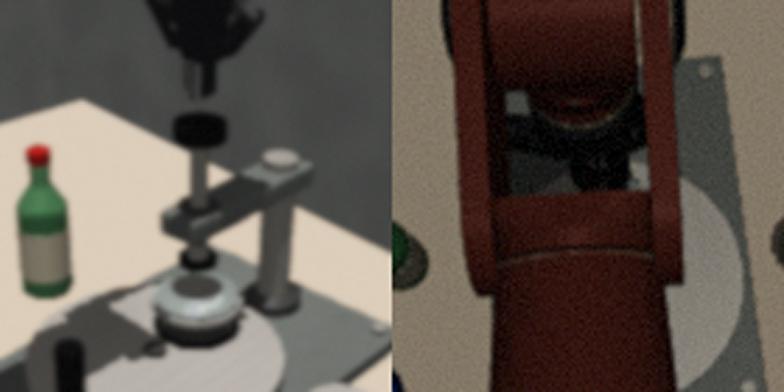

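The shut fingers stand right over the knob (side crop (200,90) over (200,130)), and the pad is above the glass. I'll push down in stages.

```bash
python3 -m jog '[[0,0,0,-0.02,0,0.5,-1],[0,0,0,0,0,0.1,-1],[0,0,0,0,0,0.1,-1],[0,0,0,0,0,0,-1]]'| grep -E 'pos|contact'; python3 -m jog '[[0,0,0,0,0,0.2,-1],[0,0,0,0,0,0.2,-1],[0,0,0,0,0,0,-1]]'| grep -E 'pos|contact';python3 -m jog '[[0,0,0,0,0,0.2,-1],[0,0,0,0,0,0.1,-1],[0,0,0,0,0,0,-1]]'| grep -E 'pos|contact'
```

```text
tool_pos: [0.6579, 0.1113, 0.2821]
contact_force: [1.9, 0.7, 0.7]
tool_pos: [0.6585, 0.1114, 0.2708]
contact_force: [0.4, 0.3, 2.2]
tool_pos: [0.6585, 0.1114, 0.2616]
contact_force: [2.7, 1.5, 3.8]
```

```bash
python3 -m jog '[[0,0,0,0,0,0.1,-1],[0,0,0,0,0,0.05,-1]]'| grep -E 'pos|contact'; for i in 1; do python3 -m jog '[[0,0,0,0,0,0.04,-1],[0,0,0,0,0,0.04,-1]]'; python3 -m jog '[[0,0,0,0,0,0.04,-1],[0,0,0,0,0,0.04,-1]]';python3 -m jog '[[0,0,0,0,0,0.04,-1],[0,0,0,0,0,0.04,-1]]'; done| grep -E 'pos|contact'
```

```text
tool_pos: [0.6585, 0.1114, 0.2573]
contact_force: [2.2, 1.4, 4.6]
tool_pos: [0.6585, 0.1114, 0.2548]
contact_force: [3.8, 0.9, 4.2]
tool_pos: [0.6582, 0.1114, 0.2521]
contact_force: [3.4, 0.3, 5.0]
tool_pos: [0.6583, 0.1113, 0.2504]
contact_force: [2.0, 0.1, 8.6]
```

```bash
for i in 1; do python3 -m jog '[[0,0,0,0,0,0.03,-1],[0,0,0,0,0,0,-1]]'; python3 -m jog '[[0,0,0,0,0,0.03,-1],[0,0,0,0,0,0,-1]]'; done| grep -E 'pos|contact'
```

```text
tool_pos: [0.6583, 0.1114, 0.2497]
contact_force: [1.2, 0.2, 7.3]
tool_pos: [0.6583, 0.1113, 0.2492]
contact_force: [2.2, 0.4, 8.1]
```

```bash
for i in 1; do python3 -m jog '[[0,0,0,0,0,0.03,-1],[0,0,0,0,0,0.03,-1]]'; python3 -m jog '[[0,0,0,0,0,0.0,-1]]'; python3 -m jog '[[0,0,0,0,0,0.03,-1],[0,0,0,0,0,0.03,-1]]'; python3 -m jog '[[0,0,0,0,0,0,-1]]'; done| grep -E 'pos|contact'
```

```text
tool_pos: [0.6583, 0.1114, 0.248]
contact_force: [0.5, 0.2, 11.0]
tool_pos: [0.6583, 0.1114, 0.248]
contact_force: [1.6, -0.0, 10.7]
tool_pos: [0.6583, 0.1114, 0.2469]
contact_force: [-0.8, -0.5, 12.5]
tool_pos: [0.6583, 0.1114, 0.2468]
contact_force: [0.6, 0.5, 11.6]
```

```bash
python3 -m jog '[[0,0,0,0,0,0.04,-1],[0,0,0,0,0,0,-1]]'| grep -E 'pos|contact';  python3 -m jog '[[0,0,0,0,0,0,-1]]'| grep -E 'pos|contact'
```

```text
tool_pos: [0.6583, 0.1114, 0.246]
contact_force: [-0.4, 0.4, 12.7]
tool_pos: [0.6583, 0.1114, 0.246]
contact_force: [-0.4, -0.2, 13.2]
```

```bash
for i in 1; do python3 -m jog '[[0,0,0,0,0,-0.08,-1],[0,0,0,0,0,0,-1]]';python3 -m jog '[[0,0,0,0,0,-0.08,-1],[0,0,0,0,0,0,-1]]'; python3 -m jog '[[0,0,0,0,0,-0.08,-1],[0,0,0,0,0,0,-1]]'; done| grep -E 'pos|contact'
```

```text
tool_pos: [0.6579, 0.1113, 0.246]
contact_force: [2.0, 0.4, 6.6]
tool_pos: [0.6567, 0.1113, 0.2461]
contact_force: [-0.6, -0.1, 1.3]
tool_pos: [0.6577, 0.1113, 0.2496]
contact_force: [0.1, -0.7, 1.2]
```

The knob stayed at 0.246 m as the force dropped to zero, so the press holds. I'll retreat and take a final look.

```bash
python3 -m jog '[[0,0,0,0,0,-0.3,-1],[0,0,0,0,0,-1,-1],[0,0,0,0,0,-1,-1],[0,0,0,0,0,0,-1],[0,0,0,0,0,0,-1]]'; python3 - <<'E'
from h import *
from station import viewer
im=viewer.get_image('side')['img'][100:320,200:460,::-1]
print('knob predicted',(proj('side',(.6583,.1114,.246))-proj('side',(.6583,.1114,.285))))
cv2.imwrite('pics/d.png',cv2.resize(im,None,fx=2.7,fy=2.7,interpolation=cv2.INTER_CUBIC))
E
```

```text
t: 17.4
tool_pos: [0.6577, 0.1113, 0.3183]
tool_rot: [0.159, -3.137, 0.0]
contact_force: [-0.3, -0.0, -0.6]
opening: 0.0002
grip_force: 0.0
knob predicted [-0.22429688 13.75346253]
```

View pics/d.png

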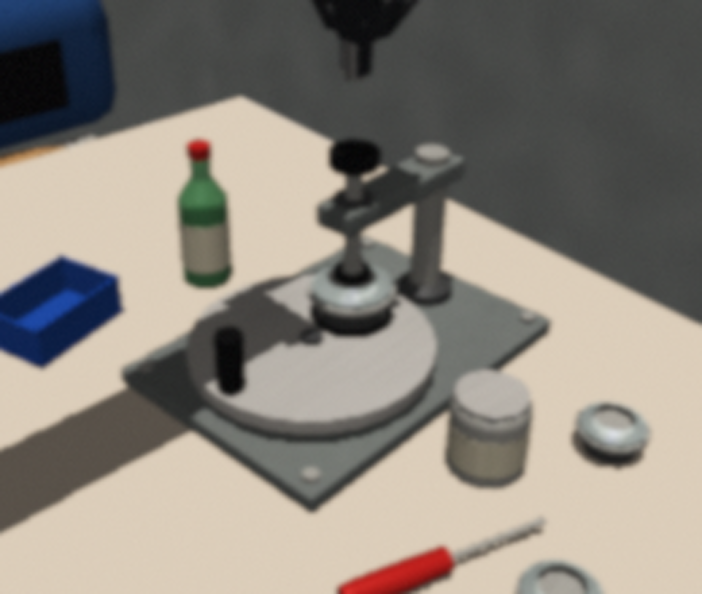

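The pad rests on the glass. The knob top is at about (331,156), 13 px below where it started, against 13.75 px predicted. The robot is clear and the bystanders have not moved.

```bash
python3 -c "
from station import finish_job
print(finish_job())"
```

```text
the job is handed in; nothing more can be done
None
```

I handed in the job: the turntable is against its stop with the lamp under the press, the released pad bears on the glass with an estimated 7.5–8 N, the robot is clear, and the judge returned no verdict.

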